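# Load the egg cooker

## Robot

A 6-joint arm with a two-finger parallel gripper is mounted at the origin on the work surface; the furniture and walls round the work are solid. World frame = base frame: x ahead of the robot, y to its left, z up, the work surface at z = 0. Lengths are in m, angles in rad, forces in N, time in s.
With the tool pointing down it reaches from about 0.3 to 0.775 m from the base axis. Payload 14.6 kg.
Tool frame: the origin (TCP) lies between the finger pads; the fingertips stand 22 mm ahead of it and the grasp point (between the pads) lies 3 mm ahead of it (ctrl.tip_reach is the distance from the TCP to the fingertips, in m); z points along the fingers, y is the direction in which the jaws open and shut (so a half turn about z gives the same grasp; the last joint's range is limited). The gripper opens to 94 mm and grips with 3 to 60 N. Pads are 16 mm wide; open, the fingers measure 119 mm over their backs; the gripper's body (75 mm by 177 mm) begins 78 mm behind the grasp point.
Start: joints at [-1.265, 0.3, 1.521, -0, 1.321, -0.067], TCP at [0.2, -0.512, 0.227] pointing down, gripper open.
Joint ranges: [-3.03, 3.03], [-0.79, 2.21], [0.23, 2.52], [-1.04, 4.18], [0, 3.07], [-2.55, 2.55]. Speed limits (rad/s): [2.22, 2.22, 2.57, 3.14, 3.14, 3.14].

## Interface

Orientations are given as [roll, pitch, yaw] about the fixed x, y, z axes, in that order (R = Rz(yaw) Ry(pitch) Rx(roll)).
In Python, from station import ctrl gives the robot as it stands. The module is installed in compiled form; this text tells all that it offers.
- The arm moves only by the shell command python3 -m creep 'ROWS' [OPENING] [FORCE]. ROWS is a JSON object of lists of equal length, an entry for each row: "xyz": the shift along the tool's x, y, z in mm, a list of three; "spin": the turn about the tool's z in rad. In form: {"xyz": [[tx, ty, tz], ...], "spin": [spin, ...]}. A call has 1 to 5 rows; each row shifts and turns the commanded pose from where the row before left it, along the tool's axes as they then stand; what a row does not reach is not made up. A row lasts 1/8 s, in which the tool goes at most 62.5 mm and 10.7 degrees, less where a joint would pass 70% of its speed; a pose out of reach is approached as far as the arm can. A call with a gripper value outside its range is refused whole. OPENING is the finger opening in mm, from 0 to 94, set as the call begins (- or left out, the last holds). The fingers move at their own pace and stop on an object; FORCE is the grip in N (left out, the last holds). Time passes only in rows, so rows that do not move let the fingers close. It gives the time, the measured TCP pose, the force and the opening at its end, in the units of the state.
- ctrl.get_obs(): the state, without advancing time (a new reading comes with each control period).
- ctrl.camera(name): name is "scene" or "top" or "wrist"; returns the picture (384x512x3 uint8, red, green, blue); there is no depth.
- ctrl.camera_model(name): a dict with "fx", "fy", "cx", "cy" (pixels), "k1" (the pictures are not rectified: a ray, as slopes to the right and down, at radius r is drawn at 1 + k1 r^2 times it, then the intrinsics apply), "R" (3x3) and "t" (3): a world point X has camera coordinates R X + t. Camera axes: x right, y down, z forward; pixel columns grow to the right and rows downward; lengths in m; the calibration is good to about 2 mm. A picture is of the moment at which its call begins: read the wrist's pose just before it. camera_model takes no time and is no camera call; for the wrist camera it gives the pose at the moment of the call.
- ctrl.hand_in(): hands the job in, once; it reports no verdict.
The state is a dict: "time_s": time; "qpos": joint angles; "joint_vel": joint speeds; "tau": joint torques, N m; "ee_pos": TCP position; "eef_rot": TCP orientation; "force": force on the tool from outside, world axes, zero at the start; "moment": the same for the moment, N m; "grip_width": finger opening in m.
Only numpy, scipy, OpenCV 4.12 (cv2) and the standard library are available. Lean on these libraries where they do the work, as an engineer would, in place of code of your own. Each camera call takes 0.05 s, during which the arm holds its last target.

## Task

Get the little egg cooker ready for the staff breakfast: lay both eggs (one was left in the cooker's pan, the other is somewhere on the table) gently in the two hollows of the steel egg rack, and have the rack sit fully home in the cooker's tapered seat, its flange flat on the rim, with both eggs in it. Leave everything else on the table where it stands, and let go at the end.

Things in the scene. Friction and masses are not known exactly. Their poses are not given: they have to be found in the camera images.
- cooker: the egg cooker, fixed: a round white housing 166 mm across and 70 mm high, with a rotary control on its front (-x) reaching 96 mm from the axis. Origin on its axis at the table top, z up. Inside, a steel pan: flat floor 28 mm above the table, wall 119 mm across up to 51 mm, then a conical seat widening from 120 mm across at 51.5 mm to 152 mm at the flat rim
- cooker_seat (a point): point on the cooker's axis 54 mm above the table: the rack's origin (the centre of its underside) comes here when the rack sits fully home
- rack: the egg rack, loose, 0.16 kg, upright on the table at the start: a round bare steel plate, 18 mm high; under its flange (161 mm across, 2 mm thick) a tapered skirt, 122 mm across at the foot and 150 mm at the top, finds its own centre in the cooker's seat at any yaw until the flange lies flat on the rim. Origin at the centre of its underside, z up; round hollows on its +x and -x sides
- rack_grip (a point): centre of the rack's upright black grip block, 56 mm above the middle of the rack's underside (top at 68 mm); the block is 14 mm along the rack's x, 24 mm along its y and 24 mm high, on a thin post. With eggs in the hollows fingers have room beside it only on its +y and -y sides
- hollow_a (a point): middle of the round hollow (36 mm across) on the rack's +x side, 50 mm from the rack's centre, at the height of its top face (18 mm above its underside). An egg lying in a hollow has its centre about 16 to 17 mm above this point
- hollow_b (a point): middle of the same kind of hollow on the rack's -x side, 50 mm from the centre, at the height of the top face
- egg_1_center (a point): centre of the brown hen's egg that lies on the pan floor inside the cooker at the start, within 10 mm of the cooker's axis; 57 mm long along its own x axis, 43 mm thick, 60 g. x is its long axis; y and z turn as it rolls
- egg_2_center (a point): centre of the other brown egg, lying on the table at the start; same size and axes
- flour_shaker: steel flour shaker with a mesh lid, 67 mm across, 110 mm high, loose; origin at the centre of its underside; leave it standing
- travel_mug: travel mug with black upper and white lower part, 73 mm across, 206 mm high, loose; origin at the centre of its underside; leave it standing
- timer: round white kitchen timer, 62 mm across, 40 mm high, loose; origin at the centre of its underside; leave it in place
- jar: slim brown jar with a black lid, 45 mm across, 119 mm high, loose; origin at the centre of its underside; leave it standing

How it is judged:
At the end, for the whole second after the job is handed in: The rack sits in the cooker's seat: its origin within 3 mm of the cooker's axis, at most 2.5 mm above the fully home height, tilted less than 0.04 rad. One egg lies in each hollow, its centre within 10 mm sideways of the hollow's middle and within 25 mm of it in all. Rack and eggs are at rest (horizontal distance between rack and cooker_seat below 0.003 m and z of rack in the frame of cooker_seat below 0.0025 m and angle between rack's own z axis and vertical below 0.04 rad and ((distance between egg_1_center and hollow_a below 0.025 m and horizontal distance between egg_1_center and hollow_a below 0.01 m and distance between egg_2_center and hollow_b below 0.025 m and horizontal distance between egg_2_center and hollow_b below 0.01 m) or (distance between egg_1_center and hollow_b below 0.025 m and horizontal distance between egg_1_center and hollow_b below 0.01 m and distance between egg_2_center and hollow_a below 0.025 m and horizontal distance between egg_2_center and hollow_a below 0.01 m)) and linear speed of rack below 0.02 m/s and linear speed of each of egg_1, egg_2 below 0.03 m/s); the robot touches nothing.
It fails at once if the flour shaker, travel mug, jar or timer is pushed more than 25 mm or tipped (distance of any of flour_shaker, travel_mug, timer, jar from where it was at the start of the episode above 0.025 m or angle between any of flour_shaker, travel_mug, timer, jar's own z axis and vertical above 0.35 rad).
It fails at once if an egg is pressed hard on the rack (more than 30 N) (contact force between any of egg_1, egg_2 and rack above 30 N).
It fails at once if an egg is dropped from more than about 2 cm (faster than 0.6 m/s while touching nothing) ((linear speed of egg_1 above 0.6 m/s and contact force between egg_1 and anything else below 0.01 N) or (linear speed of egg_2 above 0.6 m/s and contact force between egg_2 and anything else below 0.01 N)).
It also fails if it takes over 69 s, if anything falls off the work surface, if the arm or the gripper's body presses on something with over 40 N, if the wrist force passes 120 N, or if a joint passes its speed limit or range.

## Working session

There is one attempt and no reset: what is moved stays moved. The work goes in short steps, Python scripts to look and compute and a shell command to move; the robot and the scene stay as the last step left them, time stands still between calls to the robot, and variables do not carry over. Pictures are saved under pics/ and viewed, and the job is handed in when it is done.

```bash
mkdir -p pics; ls
python3 - <<'E'
from station import ctrl
import cv2
print(ctrl.get_obs())
for n in ("scene","top","wrist"):
    m=ctrl.camera_model(n); print(n,m)
    im=ctrl.camera(n); cv2.imwrite(f"pics/{n}0.png",im[:,:,::-1])
E
```

```text
pics
{'time_s': 0.0, 'qpos': array([-1.26462566e+00,  3.00463422e-01,  1.52157934e+00,  8.57920661e-06,
        1.32072789e+00, -6.66075540e-02]), 'joint_vel': array([-3.29515940e-04,  2.16735674e-03,  4.18778076e-05,  5.58790858e-05,
       -4.82950015e-04, -1.34530177e-03]), 'tau': array([ 1.29954356e-04, -5.31808734e+01, -3.52736843e+01,  7.08307000e-02,
        2.43933045e-02, -8.85335999e-05]), 'ee_pos': array([ 0.200234  , -0.5119943 ,  0.22689127]), 'eef_rot': array([-3.14041781e+00, -8.66974827e-05,  3.72776046e-01]), 'force': array([-0.00735066,  0.33329059, -0.88312974]), 'moment': array([ 0.0655505 , -0.01164505,  0.00596331]), 'grip_width': 0.09396500174313845}
scene {'fx': 411.7953425737192, 'fy': 411.7953425737192, 'cx': 253.5194145108881, 'cy': 191.37751720041138, 'k1': 0.008815214241075016, 'R': array([[ 0.68619135,  0.72725963,  0.01532494],
       [ 0.49562914, -0.45201296, -0.74164414],
       [-0.53244077,  0.51650529, -0.67061845]]), 't': array([-0.33551777, -0.18283317,  1.31077042])}
top {'fx': 461.67122913312045, 'fy': 461.67122913312045, 'cx': 260.32462715139894, 'cy': 202.73557904482945, 'k1': 0.0657325846258872, 'R': array([[ 0.02953323, -0.99952277, -0.00905696],
       [-0.99028448, -0.02802609, -0.13620276],
       [ 0.13588393,  0.01299148, -0.99063958]]), 't': array([0.00321791, 0.48149206, 1.16578775])}
wrist {'fx': 310.11819094515585, 'fy': 310.11819094515585, 'cx': 257.2217353026137, 'cy': 189.23945158370557, 'k1': -0.008402413367102915, 'R': array([[ 3.63928936e-01, -9.31426289e-01, -8.92592418e-04],
       [-8.91532551e-01, -3.48618706e-01,  2.89196659e-01],
       [-2.69676545e-01, -1.04451257e-01, -9.57269291e-01]]), 't': array([-0.54998746, -0.02966525,  0.39378899])}
```

View pics/scene0.png

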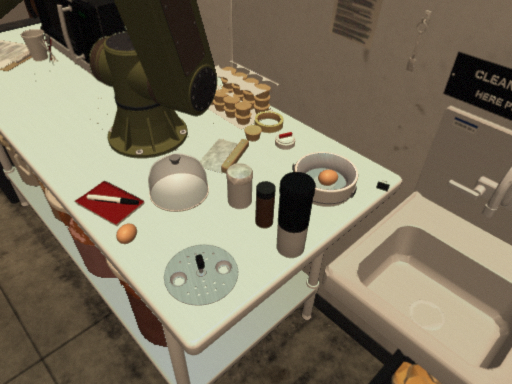

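View pics/top0.png

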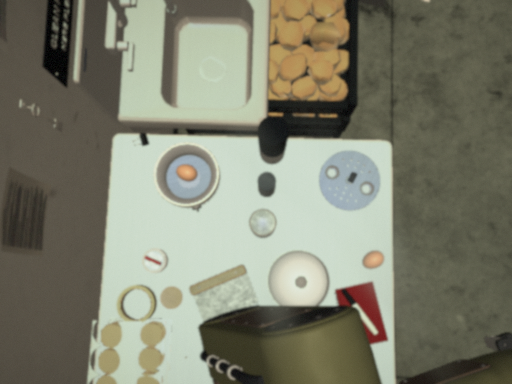

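View pics/wrist0.png

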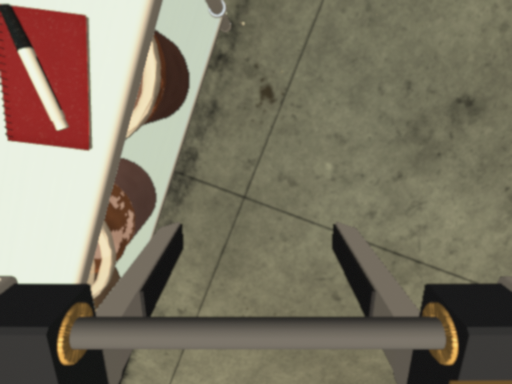

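```bash
cat > h.py <<'E'
import numpy as np, cv2
from station import ctrl
def K(m): return np.array([[m["fx"],0,m["cx"]],[0,m["fy"],m["cy"]],[0,0,1]]),np.array([m["k1"],0,0,0,0.])
def ray(m,uv):
    k,d=K(m); s=cv2.undistortPoints(np.array([[uv]],float),k,d)[0,0]
    R=np.array(m["R"]);t=np.array(m["t"]); return -R.T@t, R.T@np.array([s[0],s[1],1])
def onz(m,uv,z):
    o,d=ray(m,uv); return o+d*(z-o[2])/d[2]
def tri(ms,uvs):
    A=0;b=0;L=[]
    for m,uv in zip(ms,uvs):
        o,d=ray(m,uv); d=d/np.linalg.norm(d);P=np.eye(3)-np.outer(d,d);A=A+P;b=b+P@o;L.append((o,P))
    x=np.linalg.solve(A,b); return x,[np.linalg.norm(P@(x-o)) for o,P in L]
def proj(m,X):
    k,d=K(m); return cv2.projectPoints(np.atleast_2d(np.array(X,float)),cv2.Rodrigues(np.array(m["R"]))[0],np.array(m["t"]),k,d)[0][:,0]
def blobs(mask,amin=40):
    n,l,s,c=cv2.connectedComponentsWithStats(mask.astype(np.uint8)); out=[]
    for i in range(1,n):
        if s[i,4]>=amin:
            mm=cv2.moments((l==i).astype(np.uint8),True)
            a=.5*np.arctan2(2*mm['mu11'],mm['mu20']-mm['mu02'])
            out.append((c[i].round(2),int(s[i,4]),s[i,:4].tolist(),a,(l==i)))
    return out
def eggmask(im):
    h=cv2.cvtColor(im,cv2.COLOR_RGB2HSV); return (h[...,0]<16)&(h[...,1]>80)&(h[...,2]>110)
def wtcp(o): # rotation of tcp
    from scipy.spatial.transform import Rotation as Ro
    return Ro.from_euler('xyz',o['eef_rot']).as_matrix()
def totool(dx,o=None):
    o=o or ctrl.get_obs(); return (wtcp(o).T@np.array(dx)*1000).round(1)
E
python3 - <<'E'
from h import *
mt=ctrl.camera_model("top");ms=ctrl.camera_model("scene")
it=cv2.imread("pics/top0.png")[:,:,::-1];is_=cv2.imread("pics/scene0.png")[:,:,::-1]
for n,im in(("top",it),("scene",is_)):
    for b in blobs(eggmask(np.ascontiguousarray(im)),30):
        print(n,b[0],b[1],b[2],round(b[3],2))
print("rough top plane")
for n,uv,z in (("cooker rim",(187,175),.07),("rackflange",(350,180),.018),("holl1",(333,173),.018),("holl2",(366,188),.018),("grip top",(352,177),.068),("mugtop",(271,132),.206),("jar",(267,180),.119),("shaker",(263,217),.11),("timer",(155,258),.04),("cloche",(300,280),.0)):
    print(n,onz(mt,uv,z).round(3))
for x,n in((it,'top'),(is_,'scene')):
    pass
c=it[120:220,140:400]; cv2.imwrite("pics/topc.png",cv2.resize(c[:,:,::-1],None,fx=3,fy=3,interpolation=cv2.INTER_CUBIC))
c=is_[130:320,100:370]; cv2.imwrite("pics/scenec.png",cv2.resize(c[:,:,::-1],None,fx=2.9,fy=2.9,interpolation=cv2.INTER_CUBIC))
E
```

```text
top [186.26 172.07] 214 [177, 165, 19, 15] 0.33
top [373.2  259.29] 203 [364, 252, 19, 15] -0.41
top [152.32 260.  ] 31 [145, 257, 15, 7] 0.4
top [369.26 309.19] 985 [345, 283, 42, 61] 1.2
top [340.36 297.21] 96 [336, 289, 12, 15] 1.13
scene [268.63 114.47] 30 [260, 113, 18, 3] -0.02
scene [285.04 134.54] 52 [279, 132, 14, 7] -0.24
scene [328.09 176.23] 220 [318, 169, 20, 16] -0.07
scene [107.25 203.41] 1209 [75, 181, 69, 44] 0.3
scene [ 76.04 232.3 ] 146 [68, 218, 18, 25] 0.93
scene [125.92 232.76] 280 [117, 224, 20, 20] -0.75
scene [116.63 274.24] 38 [108, 265, 19, 18] 0.78
scene [402.6  366.96] 68 [395, 362, 17, 13] -0.61
scene [419.57 372.23] 178 [410, 364, 25, 19] 0.47
rough top plane
cooker rim [0.542 0.205 0.07 ]
rackflange [ 0.55  -0.217  0.018]
holl1 [ 0.568 -0.172  0.018]
holl2 [ 0.53  -0.259  0.018]
grip top [ 0.549 -0.213  0.068]
mugtop [ 0.62  -0.004  0.206]
jar [0.525 0.001 0.119]
shaker [0.436 0.009 0.11 ]
timer [0.331 0.28  0.04 ]
cloche [ 0.286 -0.092  0.   ]
```

View pics/topc.png

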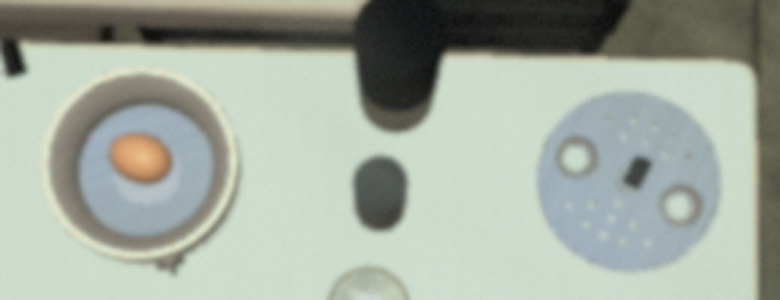

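View pics/scenec.png

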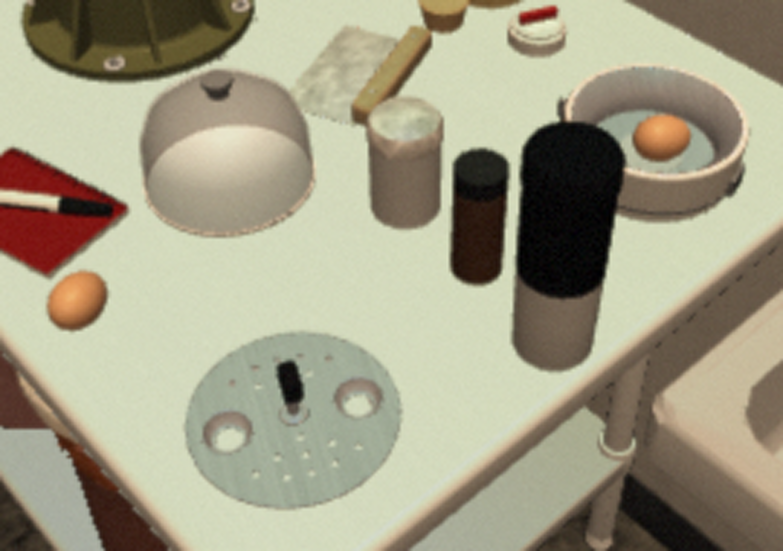

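Run:
```python
from h import *
mt=ctrl.camera_model("top");ms=ctrl.camera_model("scene")
it=np.ascontiguousarray(cv2.imread("pics/top0.png")[:,:,::-1]);is_=np.ascontiguousarray(cv2.imread("pics/scene0.png")[:,:,::-1])
for n,a,b in(("egg1",(186.26,172.07),(328.09,176.23)),("egg2",(373.2,259.29),(125.92,232.76))):
    print(n,tri([mt,ms],[a,b]))
for n,uv,z,a in(("egg1",(186.26,172.07),.0495,.33),("egg2",(373.2,259.29),.0215,-.41)):
    p=onz(mt,uv,z); q=onz(mt,(uv[0]+8*np.cos(a),uv[1]+8*np.sin(a)),z); d=q-p
    print(n,"plane",p.round(4),"scene",onz(ms,{"egg1":(328.09,176.23),"egg2":(125.92,232.76)}[n],z).round(4),"long axis yaw",np.arctan2(d[1],d[0]).round(3))
# rack: bluish mask in top
h=cv2.cvtColor(it,cv2.COLOR_RGB2HSV); 
print("rack hsv",h[200,345],h[165,345],"table",h[230,330],"cooker floor",h[190,187],"rim",h[204,187])
m=(h[...,0]>95)&(h[...,0]<135)&(h[...,1]>30)
for b in blobs(m,200):
    print(b[0],b[1],b[2])
    c=max(cv2.findContours(b[4].astype(np.uint8),cv2.RETR_EXTERNAL,cv2.CHAIN_APPROX_NONE)[0],key=len)
    e=cv2.fitEllipse(cv2.convexHull(c)); print(e, "plane18",onz(mt,e[0],.018).round(4),"28",onz(mt,e[0],.028).round(4))
```

```text
egg1 (array([0.55330275, 0.21036797, 0.04921814]), [np.float64(0.00024536407802667397), np.float64(0.00024536407802674325)])
egg2 (array([ 0.34459498, -0.27652701,  0.02095097]), [np.float64(0.0005429369272363498), np.float64(0.0005429369272364886)])
egg1 plane [0.5534 0.2105 0.0495] scene [0.5534 0.2098 0.0495] long axis yaw -1.876
egg2 plane [ 0.3449 -0.2759  0.0215] scene [ 0.3447 -0.2771  0.0215] long axis yaw -1.134
rack hsv [ 99  32 185] [ 98  28 179] table [ 56  19 219] cooker floor [100  30 176] rim [ 37  30 212]
[186.6  174.52] 688 [168, 156, 41, 41]
((187.49725341796875, 175.73744201660156), (38.9961051940918, 42.41205978393555), 50.05583572387695) plane18 [0.55   0.2124 0.018 ] 28 [0.548  0.2106 0.028 ]
[336.06 191.  ] 665 [320, 165, 35, 44]
((338.4139404296875, 185.75125122070312), (32.97946548461914, 48.894596099853516), 152.32733154296875) plane18 [ 0.5342 -0.1869  0.018 ] 28 [ 0.5324 -0.1853  0.028 ]
```

Run:
```python
from h import *
mt=ctrl.camera_model("top");ms=ctrl.camera_model("scene")
it=np.ascontiguousarray(cv2.imread("pics/top0.png")[:,:,::-1]);is_=np.ascontiguousarray(cv2.imread("pics/scene0.png")[:,:,::-1])
def ell(mask,mod,z,n):
    c=max(cv2.findContours(mask.astype(np.uint8),cv2.RETR_EXTERNAL,cv2.CHAIN_APPROX_NONE)[0],key=len)
    w=np.array([onz(mod,p[0].astype(float),z)[:2] for p in cv2.convexHull(c)]).astype(np.float32)
    A=np.c_[2*w,np.ones(len(w))];s=np.linalg.lstsq(A,(w**2).sum(1),rcond=None)[0]; r=np.sqrt(s[2]+s[0]**2+s[1]**2)
    print(n,"circle centre",s[:2].round(4),"dia",(2*r).round(4),"res",np.std(np.linalg.norm(w-s[:2],axis=1)).round(4))
h=cv2.cvtColor(cv2.GaussianBlur(it,(3,3),0),cv2.COLOR_RGB2HSV); roi=np.zeros(h.shape[:2],bool);roi[140:220,310:390]=1
m=roi&(h[...,0]>80)&(h[...,0]<140); m=cv2.morphologyEx(m.astype(np.uint8),cv2.MORPH_OPEN,np.ones((3,3)))
for b in blobs(m,500): print(b[0],b[1],b[2]); ell(b[4],mt,.017,"rack top")
g=roi&(h[...,2]<110)
for b in blobs(g,10): print("dark top",b[0],b[1],b[2],b[3])
hs=cv2.cvtColor(is_,cv2.COLOR_RGB2HSV)
r2=np.zeros(hs.shape[:2],bool); r2[240:310,160:245]=1
for b in blobs(r2&(hs[...,2]<60),10): print("dark scene",b[0],b[1],b[2])
ms_=r2&(hs[...,1]<0)
# hollows bright blobs (top)
d=np.zeros_like(roi); d[158:205,322:380]=1
for uv in((332.5,172),(367,188.5)):
    x,y=map(int,uv); s=h[y-9:y+10,x-9:x+10]; w=(s[...,1]<22)
    for b in blobs(w,20): print("hollow",b[0]+[x-9,y-9],b[1],onz(mt,b[0]+[x-9,y-9],.017).round(4))
# cooker outer: bright rim 
r3=np.zeros_like(roi); r3[138:212,148:226]=1
for b in blobs(r3&(cv2.inRange(h,(10,0,0),(50,255,255))>0),100):
    print("cooker",b[0],b[1],b[2])
    if b[1]>400: ell(b[4],mt,.07,"cooker rim")
```

```text
[348.8  180.26] 2506 [319, 151, 61, 59]
rack top circle centre [ 0.5504 -0.2143] dia 0.1585 res 0.0003
dark top [352.02 176.87] 45 [349, 173, 7, 9] -1.0968362421151596
dark scene [199.57 261.45] 88 [196, 255, 8, 14]
hollow [331.91 171.82] 182 [ 0.5713 -0.1696  0.017 ]
hollow [366.53 188.03] 195 [ 0.5303 -0.2605  0.017 ]
cooker [185.22 173.61] 2058 [152, 141, 69, 70]
cooker rim circle centre [0.5429 0.2059] dia 0.1744 res 0.0021
cooker [186.46 172.39] 312 [176, 164, 22, 18]
```

```bash
python3 -m creep '{"xyz": [[44,-33,0],[44,-33,0],[44,-33,0],[44,-33,0],[44,-33,0]], "spin": [0,0,0,0,0]}' 65 15; python3 -m creep '{"xyz": [[0,0,10],[0,0,20],[0,0,20],[0,0,20],[0,0,20]], "spin": [-0.18,-0.18,-0.18,-0.18,-0.18]}'; python3 -m creep '{"xyz": [[0,0,0],[0,0,0],[0,0,0],[0,0,0],[0,0,0]], "spin": [-0.18,-0.18,-0.18,-0.18,-0.014]}'
python3 - <<'E'
from h import *
o=ctrl.get_obs();m=ctrl.camera_model("wrist");im=ctrl.camera("wrist");cv2.imwrite("pics/w1.png",im[:,:,::-1])
print(o['ee_pos'],o['eef_rot'],o['time_s'])
for b in blobs(eggmask(im),300):
    print(b[0],b[1],b[2],b[3].round(3),onz(m,b[0],.0215))
E
```

```text
time_s: 0.78
ee_pos: [0.3457, -0.2768, 0.2274]
eef_rot: [3.142, -0.0, 0.373]
force: [0.6, -1.0, -0.3]
grip_width: 0.0652
time_s: 1.4
ee_pos: [0.345, -0.2783, 0.1367]
eef_rot: [-3.141, -0.0, 1.279]
force: [-0.3, -0.3, 0.5]
grip_width: 0.0652
time_s: 2.02
ee_pos: [0.345, -0.2784, 0.1374]
eef_rot: [-3.141, -0.0, 2.006]
force: [-1.2, 0.2, 0.3]
grip_width: 0.0649
[ 0.34503996 -0.27836479  0.13735166] [-3.14147867e+00 -2.34833667e-04  2.00638507e+00] 2.025
[125.51  89.03] 16618 [43, 14, 178, 148] 0.376 [ 0.20703928 -0.24360514  0.0215    ]
[258.27 188.02] 1975 [237, 158, 44, 60] 1.489 [ 0.34526112 -0.27530095  0.0215    ]
```

View pics/w1.png

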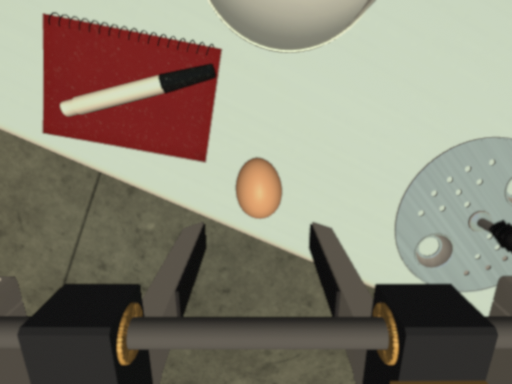

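```bash
python3 -m creep '{"xyz": [[2,1,20],[0,0,30],[0,0,26],[0,0,20],[0,0,10]], "spin": [-0.04,0,0,0,0]}' 65 12; python3 -m creep '{"xyz": [[0,0,0],[0,0,0],[0,0,0],[0,0,0]], "spin": [0,0,0,0]}' 38 12;  python3 -m creep '{"xyz": [[0,0,0],[0,0,0],[0,0,-8],[0,0,-15],[0,0,-20]], "spin": [0,0,0,0,0]}' 38 12
```

```text
time_s: 2.7
ee_pos: [0.3449, -0.2759, 0.0306]
eef_rot: [-3.141, -0.001, 2.044]
force: [0.1, -0.2, -0.4]
grip_width: 0.0647
time_s: 3.2
ee_pos: [0.3455, -0.2765, 0.0321]
eef_rot: [3.141, 0.001, 2.047]
force: [-0.6, -0.5, 5.2]
grip_width: 0.0416
time_s: 3.82
ee_pos: [0.345, -0.2761, 0.0755]
eef_rot: [-3.141, -0.0, 2.047]
force: [0.7, 0.2, -0.6]
grip_width: 0.0411
```

```bash
python3 -m creep '{"xyz": [[0,0,-10],[0,0,-15],[0,0,-15],[0,0,-15],[0,0,-10]], "spin": [0.18,0.18,0.18,0.18,0.18]}'; python3 -m creep '{"xyz": [[10,18,0],[18,33,0],[18,33,0],[18,33,0],[10,18,0]], "spin": [0,0,0,0,0]}'; python3 -m creep '{"xyz": [[0,0,0]], "spin": [0]}'
python3 - <<'E'
from h import *
o=ctrl.get_obs();m=ctrl.camera_model("wrist");im=ctrl.camera("wrist");cv2.imwrite("pics/w2.png",im[:,:,::-1])
print(o['ee_pos'],o['eef_rot'],o['time_s'])
for b in blobs(eggmask(im),300):
    print(b[0],b[1],b[2],b[3].round(3))
E
```

```text
time_s: 4.45
ee_pos: [0.3453, -0.2762, 0.1411]
eef_rot: [3.14, 0.0, 1.141]
force: [-0.4, -0.3, 0.3]
grip_width: 0.041
time_s: 5.08
ee_pos: [0.5, -0.2638, 0.1403]
eef_rot: [3.141, -0.0, 1.148]
force: [-0.4, -0.7, -0.5]
grip_width: 0.0418
time_s: 5.2
ee_pos: [0.4992, -0.2639, 0.1399]
eef_rot: [3.141, -0.0, 1.148]
force: [-0.9, -0.6, -2.0]
grip_width: 0.0411
[ 0.499221   -0.26389683  0.13994547] [ 3.14141573e+00 -6.40191839e-06  1.14793944e+00] 5.2
[257.23 242.48] 5004 [223, 196, 70, 93] 1.528
[ 38.31 269.37] 2853 [11, 222, 71, 93] 1.366
```

View pics/w2.png

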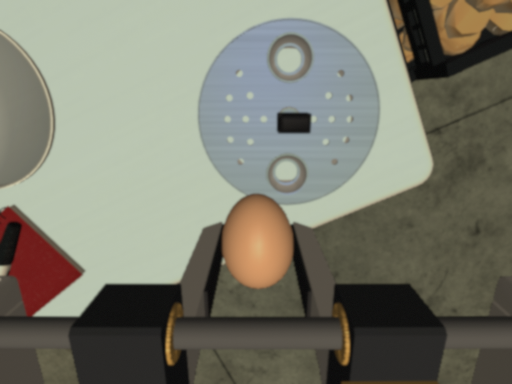

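Run:
```python
from h import *
# pose at the picture = now
o=ctrl.get_obs();m=ctrl.camera_model("wrist");im=np.ascontiguousarray(cv2.imread("pics/w2.png")[:,:,::-1])
print(o['time_s'])
R=wtcp(o)
e=onz(m,(257.23,242.48),o['ee_pos'][2]-.0105); print("egg",e, "rel tool mm",R.T@(e-o['ee_pos'])*1e3)
g=cv2.cvtColor(im,cv2.COLOR_RGB2GRAY)
h=cv2.cvtColor(cv2.GaussianBlur(im,(3,3),0),cv2.COLOR_RGB2HSV)
for (x,y) in((290,57),(287,173)):
    s=h[y-35:y+36,x-35:x+36]; w=(s[...,1]<28)&(s[...,0]>=0)
    lab=[b for b in blobs(w,200)]
    for b in lab:
        p=b[0]+[x-35,y-35]; print("hollow",p,b[1],b[2],onz(m,p,.018).round(4))
roi=np.zeros(h.shape[:2],bool);roi[10:210,190:390]=1
mk=roi&(h[...,0]>95)&(h[...,0]<135)&(h[...,1]>28)
mk=cv2.morphologyEx(mk.astype(np.uint8),cv2.MORPH_CLOSE,np.ones((5,5)))
b=max(blobs(mk,500),key=lambda b:b[1]); print(b[2])
c=max(cv2.findContours(b[4].astype(np.uint8),cv2.RETR_EXTERNAL,cv2.CHAIN_APPROX_NONE)[0],key=len)
w=np.array([onz(m,p[0].astype(float),.018)[:2] for p in cv2.convexHull(c)])
A=np.c_[2*w,np.ones(len(w))];s=np.linalg.lstsq(A,(w**2).sum(1),rcond=None)[0];r=np.sqrt(s[2]+s[:2]@s[:2]);print("rack",s[:2],2*r,np.std(np.linalg.norm(w-s[:2],axis=1)))
for b in blobs(roi&(h[...,2]<60),100): print("grip",b[0],b[1],onz(m,b[0],.066))
```

```text
5.25
egg [ 0.49931576 -0.2638292   0.12935294] rel tool mm [ 0.58315019  0.7080386  10.49985034]
hollow [290.87  56.21] 513 [12, 10, 48, 51] [ 0.5725 -0.1698  0.018 ]
hollow [289.1   58.56] 887 [18, 20, 33, 34] [ 0.5705 -0.1709  0.018 ]
hollow [290.38 173.93] 3716 [0, 0, 71, 71] [ 0.5333 -0.2632  0.018 ]
[202, 20, 149, 129]
rack [ 0.55124076 -0.19002359] 0.11826875867318636 0.005179724514875175
grip [293.46 122.43] 573 [ 0.55041403 -0.21514204  0.066     ]
```

```bash
python3 -m creep '{"xyz": [[8,13,0],[8,13,0],[0,0,15],[0,0,25],[0,0,25]], "spin": [0,0,0,0,0]}'; python3 -m creep '{"xyz": [[0,0,15],[0,0,7],[0,0,3],[0,0,2],[0,0,0]], "spin": [0,0,0,0,0]}'
python3 - <<'E'
from h import *
o=ctrl.get_obs();m=ctrl.camera_model("wrist");im=ctrl.camera("wrist");cv2.imwrite("pics/w3.png",im[:,:,::-1])
print(o['ee_pos'],o['eef_rot'],o['time_s'],o['force'])
E
```

```text
time_s: 5.88
ee_pos: [0.5275, -0.2605, 0.0731]
eef_rot: [-3.141, 0.0, 1.146]
force: [0.6, 0.2, 0.3]
grip_width: 0.0414
time_s: 6.5
ee_pos: [0.5291, -0.2605, 0.0479]
eef_rot: [3.141, 0.0, 1.147]
force: [-0.3, 0.5, 0.9]
grip_width: 0.0414
[ 0.52913304 -0.26053241  0.0478875 ] [3.14082065e+00 1.29776215e-04 1.14685008e+00] 6.5 [-0.27829821  0.54791321  0.93415619]
```

View pics/w3.png

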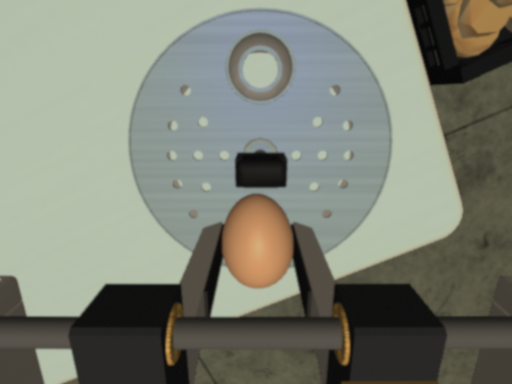

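```bash
python3 -m creep '{"xyz": [[0,0,1],[0,0,1],[0,0,0]], "spin": [0,0,0]}'; python3 -m creep '{"xyz": [[0,0,1],[0,0,0],[0,0,0]], "spin": [0,0,0]}'
```

```text
time_s: 6.92
ee_pos: [0.5292, -0.2606, 0.0458]
eef_rot: [3.141, 0.0, 1.147]
force: [-0.6, -2.4, 4.0]
grip_width: 0.0414
time_s: 7.3
ee_pos: [0.5293, -0.2607, 0.0454]
eef_rot: [3.14, 0.0, 1.147]
force: [-2.2, -1.0, 11.2]
grip_width: 0.0413
```

```bash
python3 -m creep '{"xyz": [[0,0,-0.7],[0,0,0],[0,0,0]], "spin": [0,0,0]}' 46; python3 -m creep '{"xyz": [[0,0,0],[0,0,0]], "spin": [0,0]}' 56;python3 -m creep '{"xyz": [[0,0,-8],[0,0,-20],[0,0,-30],[0,0,-40],[0,0,-10]], "spin": [0,0,0,0,0]}'
python3 - <<'E'
from h import *
o=ctrl.get_obs();m=ctrl.camera_model("wrist");im=ctrl.camera("wrist");cv2.imwrite("pics/w4.png",im[:,:,::-1])
print(o['ee_pos'],o['eef_rot'],o['time_s'],o['force'])
for b in blobs(eggmask(im),300):
    e=onz(m,b[0],.0345); print(b[0],b[1],b[2],b[3].round(3),e, (e-[.5299,-.2605,.0345])*1e3)
im=ctrl.camera("top");cv2.imwrite("pics/t4.png",im[:,:,::-1])
E
```

```text
time_s: 7.68
ee_pos: [0.5288, -0.2602, 0.0449]
eef_rot: [-3.141, -0.0, 1.147]
force: [-0.9, -0.6, 0.6]
grip_width: 0.0459
time_s: 7.92
ee_pos: [0.5289, -0.2604, 0.0451]
eef_rot: [-3.141, -0.0, 1.147]
force: [0.2, -0.3, 0.3]
grip_width: 0.0558
time_s: 8.55
ee_pos: [0.5297, -0.2608, 0.1562]
eef_rot: [3.137, 0.0, 1.147]
force: [0.3, 0.2, 0.7]
grip_width: 0.0558
[ 0.5297365  -0.26081372  0.15622365] [3.13727398e+00 3.90111120e-04 1.14681534e+00] 8.55 [0.25138905 0.21581431 0.66162504]
[256.84 188.18] 1944 [235, 159, 45, 59] 1.512 [ 0.53105261 -0.26001286  0.0345    ] [1.15261081e+00 4.87137287e-01 2.77555756e-14]
[ 29.53 269.92] 2550 [0, 219, 67, 94] 1.022 [ 0.28274667 -0.24349834  0.0345    ] [-2.47153327e+02  1.70016606e+01  2.77555756e-14]
```

View pics/w4.png

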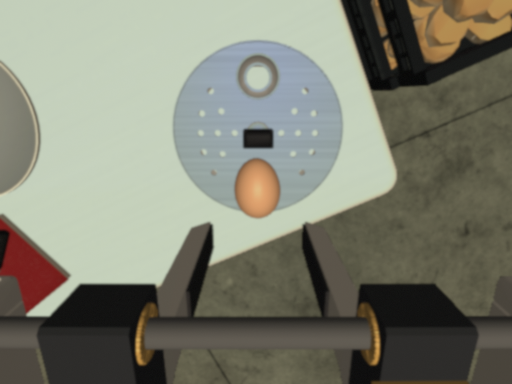

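```bash
python3 -m creep '{"xyz": [[0,0,-55],[0,0,-60],[55,-21.5,0],[55,-21.5,0],[55,-21.5,0]], "spin": [0,0,0,0,0]}' 62 12; python3 -m creep '{"xyz": [[55,-21.5,0],[55,-21.5,0],[55,-21.5,0],[55,-21.5,0],[55,-21.5,0]], "spin": [0,0,0,0,0]}'; python3 -m creep '{"xyz": [[0,0,0],[0,0,30],[0,0,40],[0,0,20],[0,0,0]], "spin": [-0.12,0,0,0,0]}'
python3 - <<'E'
from h import *
o=ctrl.get_obs();m=ctrl.camera_model("wrist");im=ctrl.camera("wrist");cv2.imwrite("pics/w5.png",im[:,:,::-1])
print(o['ee_pos'],o['eef_rot'],o['time_s'],o['force'])
for b in blobs(eggmask(im),300):
    e=onz(m,b[0],.0495); print(b[0],b[1],b[2],b[3].round(3),e, totool(e-o['ee_pos'],o))
E
```

```text
time_s: 9.28
ee_pos: [0.5376, -0.0817, 0.2666]
eef_rot: [-3.139, 0.0, 1.146]
force: [1.0, -0.3, 0.5]
grip_width: 0.0617
time_s: 9.9
ee_pos: [0.5528, 0.2133, 0.2665]
eef_rot: [-3.14, 0.001, 1.147]
force: [1.0, -1.0, -0.4]
grip_width: 0.062
time_s: 10.52
ee_pos: [0.5522, 0.2111, 0.1755]
eef_rot: [-3.138, 0.003, 1.267]
force: [-0.4, 0.2, 0.8]
grip_width: 0.0617
[0.55224244 0.21109736 0.17552167] [-3.13767109e+00  2.74032298e-03  1.26679506e+00] 10.525 [-0.43988239  0.24652433  0.77180714]
[259.25 188.57] 1917 [238, 160, 43, 58] -1.545 [0.55406382 0.20972397 0.0495    ] [ -0.4   2.6 126. ]
```

View pics/w5.png

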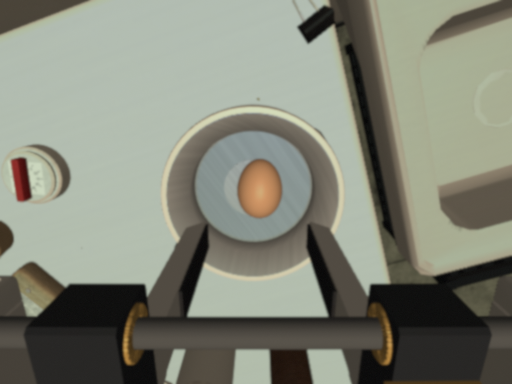

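Run:
```python
from h import *
o=ctrl.get_obs();m=ctrl.camera_model("wrist");im=np.ascontiguousarray(cv2.imread("pics/w5.png")[:,:,::-1])
def circ(w):
    A=np.c_[2*w,np.ones(len(w))];s=np.linalg.lstsq(A,(w**2).sum(1),rcond=None)[0];r=np.sqrt(s[2]+s[:2]@s[:2]);return s[:2],2*r,np.abs(np.linalg.norm(w-s[:2],axis=1)-r)
h=cv2.cvtColor(cv2.GaussianBlur(im,(3,3),0),cv2.COLOR_RGB2HSV)
for p in((255,110),(255,116),(330,170),(215,200),(100,150),(255,124),(255,250)): print(p,h[p[1],p[0]])
def scan(test,z,c,rs,n,angs):
    pts=[]
    for a in angs:
        for r in rs:
            x=c[0]+r*np.cos(a);y=c[1]+r*np.sin(a)
            if test(h[int(round(y)),int(round(x))]): pts.append((x,y));break
    w=np.array([onz(m,p,z)[:2] for p in pts])
    for _ in range(4):
        s,d,e=circ(w); w=w[e<max(.0015,1.5*np.median(e))]
    print(n,s.round(4),"dia",d.round(4),"n",len(w),"res",e.mean().round(4))
angs=np.r_[np.arange(np.radians(160),np.radians(380),.03)]
# cream outer edge: hue 10..45 coming from outside
scan(lambda v:v[0]<45 and v[1]>20 ,.070,(253,192),np.arange(115,70,-.5),"outer rim",angs)
scan(lambda v:v[2]>185,.070,(253,192),np.arange(70,100,.5),"inner rim",angs)
scan(lambda v:not(90<v[0]<130 and v[1]>20),.0285,(253,186),np.arange(45,75,.5),"pan floor",np.arange(0,6.28,.03))
```

```text
(255, 110) [ 37  36 217]
(255, 116) [ 18  42 121]
(330, 170) [ 19  40 120]
(215, 200) [ 80  21 146]
(100, 150) [ 58  16 189]
(255, 124) [ 18  42 103]
(255, 250) [ 19  41 107]
outer rim [0.5476 0.2062] dia 0.1688 n 74 res 0.0003
inner rim [0.547 0.206] dia 0.1572 n 128 res 0.0002
pan floor [0.5471 0.206 ] dia 0.0948 n 201 res 0.0006
```

```bash
python3 -m creep '{"xyz": [[0,2.5,25],[0,0,35],[0,0,30],[0,0,18],[0,0,8]], "spin": [0,0,0,0,0]}' 62 12; python3 -m creep '{"xyz": [[0,0,0],[0,0,0],[0,0,0],[0,0,0]], "spin": [0,0,0,0]}' 38 12;  python3 -m creep '{"xyz": [[0,0,0],[0,0,0],[0,0,-8],[0,0,-15],[0,0,-20]], "spin": [0,0,0,0,0]}' 38 12
```

```text
time_s: 11.2
ee_pos: [0.5558, 0.2107, 0.062]
eef_rot: [3.142, -0.0, 1.267]
force: [0.0, -0.2, 0.5]
grip_width: 0.0621
time_s: 11.7
ee_pos: [0.556, 0.2108, 0.0631]
eef_rot: [3.14, -0.001, 1.267]
force: [-1.6, -0.8, 5.7]
grip_width: 0.0413
time_s: 12.32
ee_pos: [0.5555, 0.2106, 0.1062]
eef_rot: [-3.141, 0.0, 1.267]
force: [-0.6, 0.9, -0.0]
grip_width: 0.0411
```

Run:
```python
from h import *
o=ctrl.get_obs();m=ctrl.camera_model("wrist");im=ctrl.camera("wrist");cv2.imwrite("pics/w6.png",im[:,:,::-1])
print(o['ee_pos'],o['eef_rot'],o['time_s'],o['force'])
for b in blobs(eggmask(im),300):
    e=onz(m,b[0],o['ee_pos'][2]-.0105); print(b[0],b[1],b[2],b[3].round(3),e, totool(e-o['ee_pos'],o))
```

```text
[0.555507   0.21064098 0.1062299 ] [-3.14143471e+00  1.02712590e-04  1.26678593e+00] 12.325 [-0.55142986  0.85699758 -0.0045536 ]
[257.53 244.4 ] 4821 [224, 198, 68, 92] -1.558 [0.5561387 0.2096075 0.0957299] [-0.8  0.9 10.5]
```

View pics/w6.png

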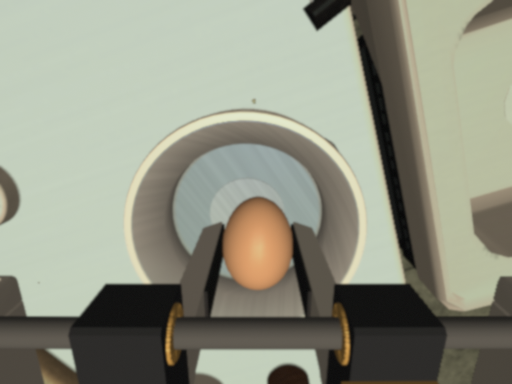

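```bash
python3 -m creep '{"xyz": [[0,0,-30],[0,0,-45],[0,0,-50],[0,0,-40],[0,0,0]], "spin": [0,0,0,0.12,0]}'; python3 -m creep '{"xyz": [[-20,10,0],[-42.5,21.2,0],[-42.5,21.2,0],[-42.5,21.2,0],[-42.5,21.2,0]], "spin": [0,0,0,0,0]}'; python3 -m creep '{"xyz": [[-42.5,21.2,0],[-42.5,21.2,0],[-42.5,21.2,0],[-21.5,11,0],[0,0,0]], "spin": [0,0,0,0,0]}';  python3 -m creep '{"xyz": [[0,0,20],[0,0,40],[0,0,40],[0,0,20],[0,0,0]], "spin": [0,0,0,0,0]}'
python3 - <<'E'
from h import *
o=ctrl.get_obs();m=ctrl.camera_model("wrist");im=ctrl.camera("wrist");cv2.imwrite("pics/w7.png",im[:,:,::-1])
print(o['ee_pos'],o['eef_rot'],o['time_s'],o['force'])
for b in blobs(eggmask(im),300):
    e=onz(m,b[0],o['ee_pos'][2]-.0125); print(b[0],b[1],b[2],b[3].round(3),e, totool(e-o['ee_pos'],o)); print("to hollow",totool(np.array([.5711,-.1694,.0345])-e,o))
E
```

```text
time_s: 13.0
ee_pos: [0.5563, 0.2109, 0.2738]
eef_rot: [3.137, -0.004, 1.146]
force: [0.6, 0.8, -1.7]
grip_width: 0.0412
time_s: 13.62
ee_pos: [0.563, -0.0041, 0.2688]
eef_rot: [-3.14, 0.001, 1.147]
force: [0.1, 0.8, -0.2]
grip_width: 0.0413
time_s: 14.25
ee_pos: [0.5695, -0.1701, 0.2685]
eef_rot: [-3.139, 0.0, 1.145]
force: [1.1, 1.0, -1.1]
grip_width: 0.0414
time_s: 14.88
ee_pos: [0.5694, -0.1672, 0.1484]
eef_rot: [-3.138, 0.0, 1.148]
force: [0.2, -0.1, 0.0]
grip_width: 0.0413
[ 0.56944526 -0.16715144  0.14835884] [-3.13780829e+00  2.37082357e-04  1.14786376e+00] 14.875 [ 0.16167134 -0.07878334  0.02690923]
[258.1  252.97] 5679 [224, 199, 68, 116] 1.534 [ 0.56746255 -0.17452705  0.13585884] [-7.5  1.3 12.5]
to hollow [  6.2   1.6 101.4]
[ 53.66 362.04] 733 [38, 350, 35, 34] -0.54 [ 0.40218035 -0.19383296  0.13585884] [ -93.  -141.5   13.1]
to hollow [ 91.6 144.4 100.8]
```

View pics/w7.png

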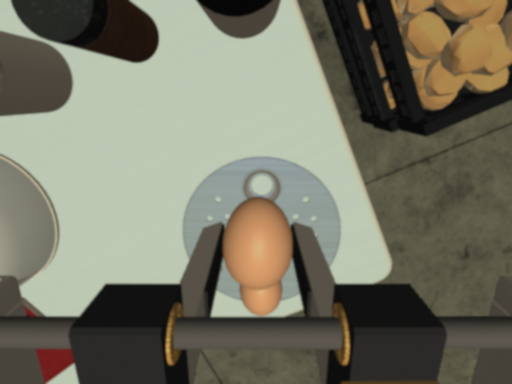

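```bash
python3 -m creep '{"xyz": [[0,1.5,20],[0,0,35],[0,0,25],[0,0,12],[0,0,4]], "spin": [0,0,0,0,0]}';python3 -m creep '{"xyz": [[0,0,1],[0,0,0]], "spin": [0,0]}'
python3 - <<'E'
from h import *
o=ctrl.get_obs();im=ctrl.camera("wrist");cv2.imwrite("pics/w8.png",im[:,:,::-1])
print(o['ee_pos'],o['eef_rot'],o['time_s'],o['force'])
E
```

```text
time_s: 15.55
ee_pos: [0.5722, -0.1686, 0.0547]
eef_rot: [3.141, -0.0, 1.147]
force: [0.6, 0.1, 0.2]
grip_width: 0.0413
time_s: 15.8
ee_pos: [0.5723, -0.1688, 0.054]
eef_rot: [3.14, -0.0, 1.147]
force: [-0.2, 0.5, -0.7]
grip_width: 0.0415
[ 0.5722505  -0.16875005  0.05400766] [ 3.14035490e+00 -9.29511829e-05  1.14685614e+00] 15.8 [-0.20171541  0.49395107 -0.65235506]
```

View pics/w8.png

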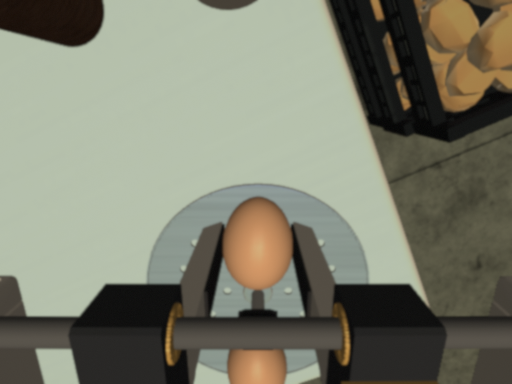

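```bash
python3 -m creep '{"xyz": [[0,-1.7,2],[0,0,2],[0,0,0]], "spin": [0,0,0]}';python3 -m creep '{"xyz": [[0,0,1],[0,0,0],[0,0,0]], "spin": [0,0,0]}'
```

```text
time_s: 16.23
ee_pos: [0.5704, -0.168, 0.0493]
eef_rot: [3.141, -0.0, 1.147]
force: [-1.5, -0.5, 2.8]
grip_width: 0.0413
time_s: 16.6
ee_pos: [0.5706, -0.168, 0.049]
eef_rot: [3.141, -0.0, 1.147]
force: [-2.7, 0.8, 9.5]
grip_width: 0.0412
```

```bash
python3 -m creep '{"xyz": [[0,0,-0.7],[0,0,0],[0,0,0]], "spin": [0,0,0]}' 46; python3 -m creep '{"xyz": [[0,0,0],[0,0,0]], "spin": [0,0]}' 54;python3 -m creep '{"xyz": [[0,0,-8],[0,0,-20],[0,0,-30],[0,0,-40],[0,0,-10]], "spin": [0,0,0,0,0]}';python3 -m creep '{"xyz": [[-35,0,0],[-45,0,0],[-30,0,0],[0,0,0]], "spin": [0,0,0,0]}'
python3 - <<'E'
from h import *
o=ctrl.get_obs();m=ctrl.camera_model("wrist");im=ctrl.camera("wrist");cv2.imwrite("pics/w9.png",im[:,:,::-1])
print(o['ee_pos'],o['eef_rot'],o['time_s'],o['force'])
def look(n,m,im):
    for b in blobs(eggmask(im),100):
        e=onz(m,b[0],.0345); print(n,b[0],b[1],b[2],b[3].round(3),e.round(4), (e-[.5299,-.2605,.0345])*1e3//.1*.1,(e-[.5711,-.1694,.0345])*1e3//.1*.1)
look("wrist",m,im)
im=np.ascontiguousarray(im); h=cv2.cvtColor(im,cv2.COLOR_RGB2HSV)
roi=np.zeros(h.shape[:2],bool); 
p=proj(m,[.5505,-.2150,.067])[0]; x,y=p.astype(int); print("exp grip",p); roi[max(y-25,0):y+25,x-30:x+30]=1
for b in blobs(roi&(h[...,2]<60),100): print("grip",b[0],b[1],b[2],b[3],onz(m,b[0],.066))
im=ctrl.camera("top");cv2.imwrite("pics/t9.png",im[:,:,::-1]); look("top",ctrl.camera_model("top"),im)
im=ctrl.camera("scene");cv2.imwrite("pics/s9.png",im[:,:,::-1])
E
```

```text
time_s: 16.98
ee_pos: [0.5703, -0.1679, 0.0486]
eef_rot: [-3.141, -0.0, 1.147]
force: [-0.0, -0.3, -0.5]
grip_width: 0.0459
time_s: 17.23
ee_pos: [0.5703, -0.1679, 0.0488]
eef_rot: [-3.142, 0.0, 1.147]
force: [0.2, 0.1, -0.5]
grip_width: 0.0539
time_s: 17.85
ee_pos: [0.5712, -0.1682, 0.1599]
eef_rot: [3.137, -0.0, 1.147]
force: [-0.1, 0.4, 0.7]
grip_width: 0.0541
time_s: 18.35
ee_pos: [0.5241, -0.2695, 0.1563]
eef_rot: [-3.141, -0.0, 1.144]
force: [0.7, 0.0, 1.2]
grip_width: 0.054
[ 0.52413741 -0.26950005  0.15627256] [-3.14065975e+00 -3.84396600e-05  1.14422690e+00] 18.35 [0.67943692 0.03957077 1.15232256]
wrist [257.84  62.56] 2619 [234, 27, 49, 71] -1.559 [ 0.5713 -0.1685  0.0345] [41.3 92.   0. ] [0.1 0.9 0. ]
wrist [259.42 177.28] 1980 [238, 148, 44, 59] 1.514 [ 0.5315 -0.2597  0.0345] [1.5 0.7 0. ] [-39.7 -90.4   0. ]
wrist [ 29.54 262.76] 2895 [0, 207, 69, 100] 1.077 [ 0.2805 -0.2447  0.0345] [-249.5   15.8    0. ] [-290.7  -75.3    0. ]
exp grip [258.27210639 127.8850288 ]
grip [260.5  125.03] 474 [247, 117, 28, 17] 9.601738751651221e-14 [ 0.55297494 -0.21379679  0.066     ]
top [332.41 170.98] 179 [324, 164, 19, 15] 0.446 [ 0.5699 -0.1684  0.0345] [40.  92.  -0.1] [-1.2  0.9 -0.1]
```

View pics/w9.png

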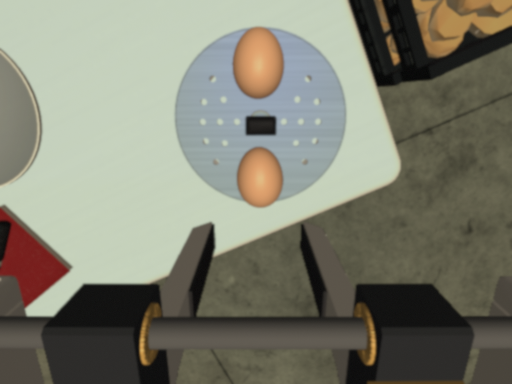

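View pics/s9.png

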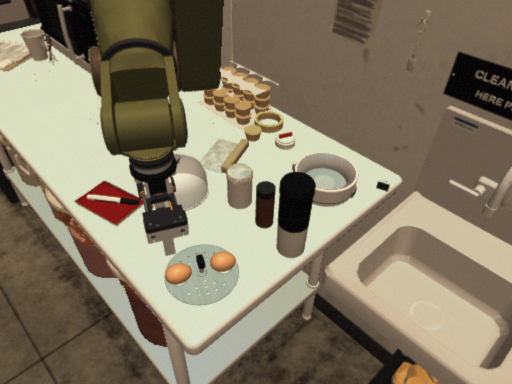

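```bash
python3 -m creep '{"xyz": [[20,1,0],[30,1,0],[11.6,0.3,0],[0,0,10],[0,0,0]], "spin": [0,0,0,0,0]}' 44 40
python3 - <<'E'
from h import *
o=ctrl.get_obs();m=ctrl.camera_model("wrist");im=ctrl.camera("wrist");cv2.imwrite("pics/w10.png",im[:,:,::-1])
print(o['ee_pos'],o['eef_rot'],o['time_s'],o['force'])
im=np.ascontiguousarray(im); h=cv2.cvtColor(im,cv2.COLOR_RGB2HSV)
roi=np.zeros(h.shape[:2],bool); 
p=proj(m,[.5505,-.2150,.067])[0]; x,y=p.astype(int); print("exp grip",p); roi[max(y-25,0):y+25,x-30:x+30]=1
for b in blobs(roi&(h[...,2]<60),100): 
    e=onz(m,b[0],.066);print("grip",b[0],b[1],b[2],b[3],e,totool(e-o['ee_pos'],o))
E
```

```text
time_s: 19.12
ee_pos: [0.5519, -0.2131, 0.1457]
eef_rot: [-3.14, 0.0, 1.147]
force: [-0.4, -0.5, -0.2]
grip_width: 0.0439
[ 0.55192627 -0.2130785   0.14565215] [-3.13973778e+00  1.11186986e-04  1.14668673e+00] 19.125 [-0.40477531 -0.48244198 -0.20158277]
exp grip [255.90825951 207.66082205]
grip [258.02 202.27] 542 [245, 192, 27, 21] 0.007956106746718218 [ 0.55382456 -0.21180035  0.066     ] [ 2.   1.4 79.6]
```

View pics/w10.png

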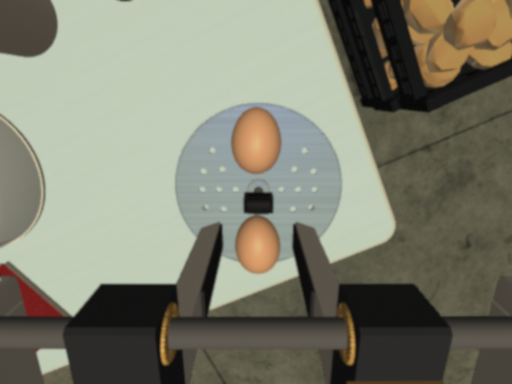

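```bash
python3 -m creep '{"xyz": [[-1.5,0,15],[0,0,25],[0,0,25],[0,0,15],[0,0,6]], "spin": [0,0,0,0,0]}' 44 40
python3 - <<'E'
from h import *
o=ctrl.get_obs();m=ctrl.camera_model("wrist");im=ctrl.camera("wrist");cv2.imwrite("pics/w11.png",im[:,:,::-1])
print(o['ee_pos'],o['eef_rot'],o['time_s'],o['force'])
E
```

```text
time_s: 19.8
ee_pos: [0.5516, -0.2145, 0.0599]
eef_rot: [-3.141, 0.0, 1.146]
force: [1.0, -0.5, 0.5]
grip_width: 0.0443
[ 0.551554   -0.21449159  0.05987949] [-3.14052016e+00  1.19309054e-05  1.14644404e+00] 19.8 [ 1.0312307  -0.4773576   0.52749269]
```

View pics/w11.png

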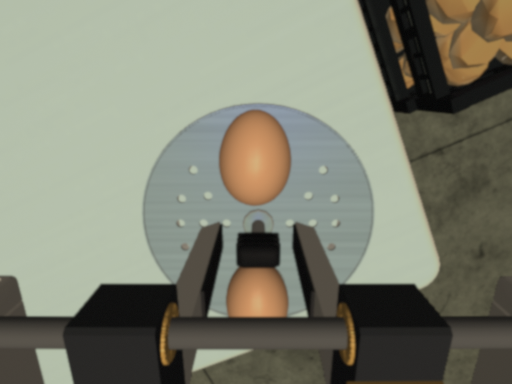

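```bash
python3 -m creep '{"xyz": [[0,0,0],[0,0,0],[0,0,0],[0,0,0]], "spin": [0,0,0,0]}' 30 40;python3 -m creep '{"xyz": [[0,0,0],[0,0,0],[0,0,0],[0,0,0]], "spin": [0,0,0,0]}' 20 45; python3 -m creep '{"xyz": [[0,0,-2],[0,0,-4],[0,0,-5],[0,0,-5],[0,0,-2]], "spin": [0,0,0,0,0]}'
python3 - <<'E'
from h import *
o=ctrl.get_obs();m=ctrl.camera_model("wrist");im=ctrl.camera("wrist");cv2.imwrite("pics/w12.png",im[:,:,::-1])
print(o['ee_pos'],o['eef_rot'],o['time_s'],o['force'],o['moment'])
im=ctrl.camera("scene");c=im[130:320,100:370]; cv2.imwrite("pics/s12.png",cv2.resize(c[:,:,::-1],None,fx=2.9,fy=2.9,interpolation=cv2.INTER_CUBIC))
E
```

```text
time_s: 20.35
ee_pos: [0.552, -0.2144, 0.0611]
eef_rot: [3.141, -0.0, 1.147]
force: [0.4, -0.2, 0.4]
grip_width: 0.0302
time_s: 20.85
ee_pos: [0.5519, -0.2144, 0.061]
eef_rot: [3.141, -0.0, 1.147]
force: [0.1, 1.0, 1.7]
grip_width: 0.0238
time_s: 21.48
ee_pos: [0.552, -0.2144, 0.0793]
eef_rot: [3.141, 0.0, 1.147]
force: [0.3, -0.2, -3.2]
grip_width: 0.0237
[ 0.55201401 -0.21441428  0.07933335] [3.14104893e+00 3.63250011e-05 1.14683423e+00] 21.475 [ 0.26887209 -0.17457198 -3.24565   ] [-0.0045751  -0.0515888  -0.02519145]
```

View pics/w12.png

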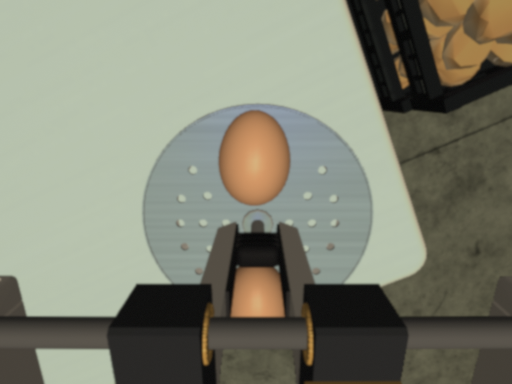

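View pics/s12.png

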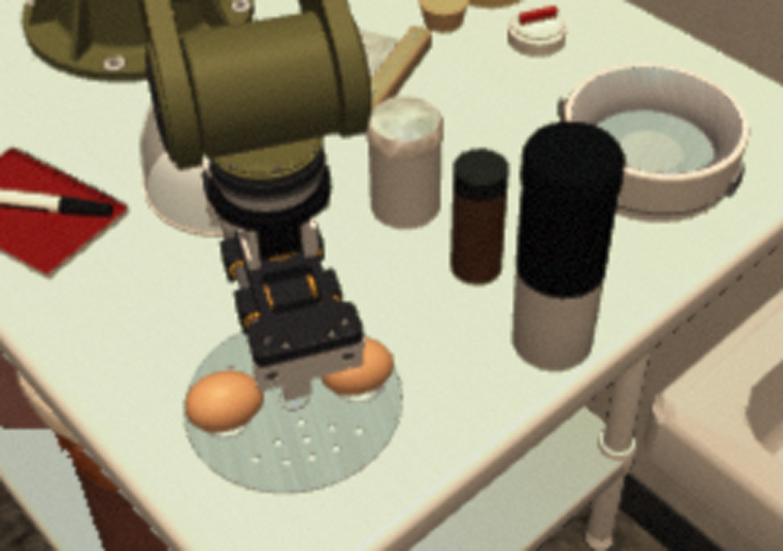

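```bash
python3 -m creep '{"xyz": [[0,0,-6],[0,0,-12],[0,0,-18],[0,0,-24],[0,0,-24]], "spin": [0,0,0,0,0]}'; python3 -m creep '{"xyz": [[0,0,-24],[0,0,-24],[0,0,-24],[0,0,-24],[0,0,-18]], "spin": [0,0,0,0,0]}'; python3 -m creep '{"xyz": [[0,0,-10],[0,0,-4],[0,0,0]], "spin": [0,0,0]}'
python3 - <<'E'
from h import *
o=ctrl.get_obs();m=ctrl.camera_model("wrist");im=ctrl.camera("wrist");cv2.imwrite("pics/w13.png",im[:,:,::-1])
print(o['ee_pos'],o['eef_rot'],o['time_s'],o['force'],o['moment'])
for b in blobs(eggmask(im),300): print(b[0],b[1],b[2])
E
```

```text
time_s: 22.2
ee_pos: [0.552, -0.2144, 0.165]
eef_rot: [3.141, 0.0, 1.147]
force: [0.3, 0.6, -2.7]
grip_width: 0.0238
time_s: 22.82
ee_pos: [0.5518, -0.2143, 0.2794]
eef_rot: [3.14, 0.0, 1.147]
force: [0.1, -0.1, -3.9]
grip_width: 0.0237
time_s: 23.2
ee_pos: [0.5518, -0.2143, 0.2907]
eef_rot: [-3.141, 0.0, 1.147]
force: [0.4, -0.4, -3.0]
grip_width: 0.0238
[ 0.55179623 -0.21433429  0.29067371] [-3.14125969e+00  3.66112345e-06  1.14676740e+00] 23.2 [ 0.38809686 -0.40839581 -2.98576898] [-0.02979691 -0.044273    0.00233904]
[253.95 157.85] 4786 [219, 111, 71, 94]
[ 69.65 261.89] 4266 [16, 215, 107, 93]
[257.06 292.7 ] 2127 [231, 267, 54, 51]
```

View pics/w13.png

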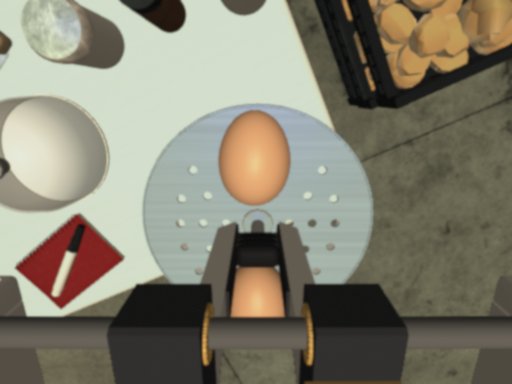

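Rack level, eggs steady (egg at 254,158). Traverse.

```bash
python3 -m creep '{"xyz": [[4.5,-2.1,0],[9.1,-4.2,0],[13.6,-6.3,0],[18.2,-8.4,0],[18.2,-8.4,0]], "spin": [0,0,0,0,0]}'; python3 -m creep '{"xyz": [[18.2,-8.4,0],[18.2,-8.4,0],[18.2,-8.4,0],[18.2,-8.4,0],[18.2,-8.4,0]], "spin": [0,0,0,0,0]}';python3 -m creep '{"xyz": [[18.2,-8.4,0],[18.2,-8.4,0],[18.2,-8.4,0],[18.2,-8.4,0],[18.2,-8.4,0]], "spin": [0,0,0,0,0]}';python3 -m creep '{"xyz": [[18.2,-8.4,0],[18.2,-8.4,0],[18.2,-8.4,0],[18.2,-8.4,0],[18.2,-8.4,0]], "spin": [0,0,0,0,0]}';python3 -m creep '{"xyz": [[18.2,-8.4,0],[13.6,-6.3,0],[9.1,-4.2,0],[4.5,-2.1,0],[0,0,0]], "spin": [0,0,0,0,0]}'
python3 - <<'E'
from h import *
o=ctrl.get_obs();m=ctrl.camera_model("wrist");im=ctrl.camera("wrist");cv2.imwrite("pics/w14.png",im[:,:,::-1])
print(o['ee_pos'],o['eef_rot'],o['time_s'],o['force'],o['moment'])
for b in blobs(eggmask(im),300): print(b[0],b[1],b[2])
im=ctrl.camera("scene");cv2.imwrite("pics/s14.png",im[:,:,::-1])
E
```

```text
time_s: 23.88
ee_pos: [0.5512, -0.1426, 0.2909]
eef_rot: [3.141, -0.0, 1.147]
force: [0.6, 0.5, -2.8]
grip_width: 0.0236
time_s: 24.5
ee_pos: [0.5504, -0.0427, 0.2909]
eef_rot: [3.142, -0.0, 1.147]
force: [-0.5, -0.1, -2.4]
grip_width: 0.0239
time_s: 25.12
ee_pos: [0.5495, 0.0575, 0.2908]
eef_rot: [-3.142, -0.0, 1.147]
force: [0.5, 0.1, -3.7]
grip_width: 0.0238
time_s: 25.75
ee_pos: [0.5487, 0.1577, 0.2908]
eef_rot: [-3.142, 0.0, 1.147]
force: [-0.5, -0.3, -2.8]
grip_width: 0.0236
time_s: 26.38
ee_pos: [0.5483, 0.2064, 0.2908]
eef_rot: [-3.142, 0.0, 1.147]
force: [0.4, 0.2, -2.8]
grip_width: 0.0236
[0.5482995  0.20637451 0.29080509] [-3.14156099e+00  9.81211186e-05  1.14682643e+00] 26.375 [ 0.40980796  0.15058666 -2.8230995 ] [-0.09182075 -0.04097087  0.00157951]
[254.09 158.05] 5001 [220, 111, 70, 94]
[257.04 293.42] 2192 [231, 268, 53, 50]
```

View pics/w14.png

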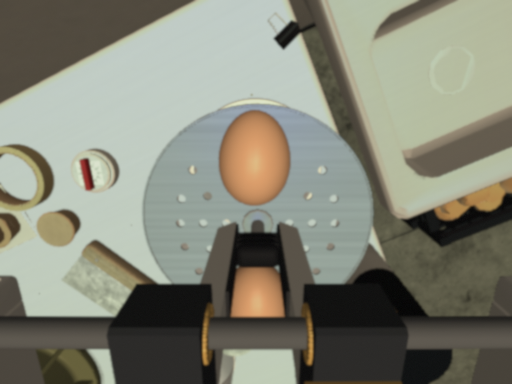

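View pics/s14.png

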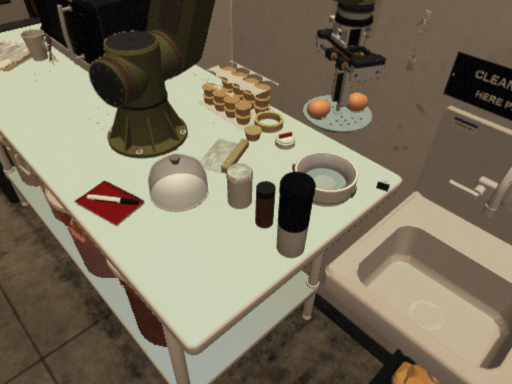

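```bash
python3 -m creep '{"xyz": [[0,0,6],[0,0,12],[0,0,18],[0,0,22],[0,0,22]], "spin": [0,0,0,0,0]}'; python3 -m creep '{"xyz": [[0,0,22],[0,0,18],[0,0,14],[0,0,8],[0,0,3]], "spin": [0,0,0,0,0]}'
python3 - <<'E'
from h import *
o=ctrl.get_obs();m=ctrl.camera_model("scene")
print(o['ee_pos'],o['time_s'],o['force'])
im=ctrl.camera("scene");c=im[90:240,230:420]; c=cv2.resize(c[:,:,::-1],None,fx=4,fy=4,interpolation=cv2.INTER_CUBIC)
cv2.imwrite("pics/s15.png",c)
# overlay test on the earlier clear view: rim circle r=.076 & .083 at z=.07 from the measured centre
im=cv2.imread("pics/s14.png")[130:220,270:380].copy(); im=cv2.resize(im,None,fx=6,fy=6,interpolation=cv2.INTER_CUBIC)
a=np.linspace(0,6.28,40)
for r,col in((.076,(0,0,255)),(.083,(255,0,0))):
    for p in proj(m,np.c_[.5472+r*np.cos(a),.206+r*np.sin(a),0*a+.07]): cv2.circle(im,tuple(((p-[270,130]+.5)*6).astype(int)),2,col,-1)
cv2.imwrite("pics/s14o.png",im)
E
```

```text
time_s: 27.1
ee_pos: [0.548, 0.2062, 0.2093]
eef_rot: [-3.141, 0.0, 1.147]
force: [0.3, 0.3, -2.7]
grip_width: 0.0237
time_s: 27.72
ee_pos: [0.5483, 0.2064, 0.1457]
eef_rot: [3.142, -0.0, 1.147]
force: [0.2, 0.3, -3.6]
grip_width: 0.0235
[0.54832816 0.20639574 0.14565986] 27.725 [ 0.1993602   0.27980983 -3.58068108]
```

View pics/s15.png

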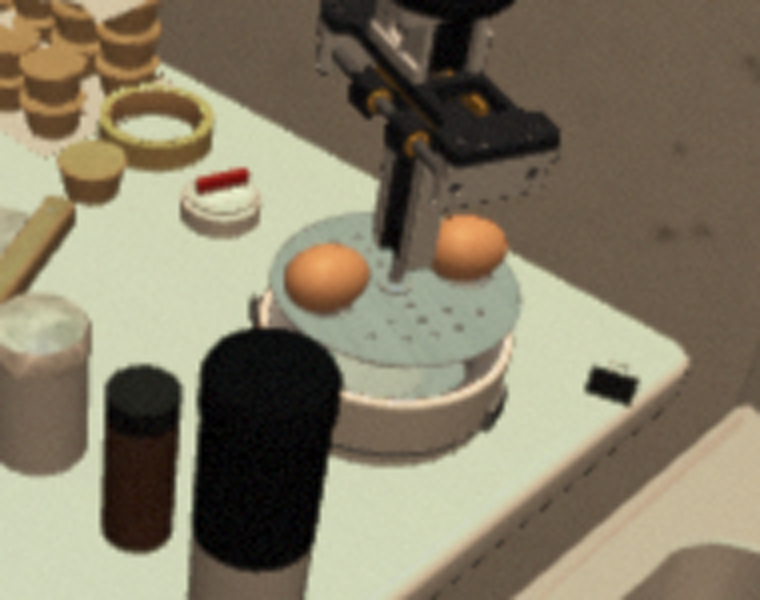

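View pics/s14o.png

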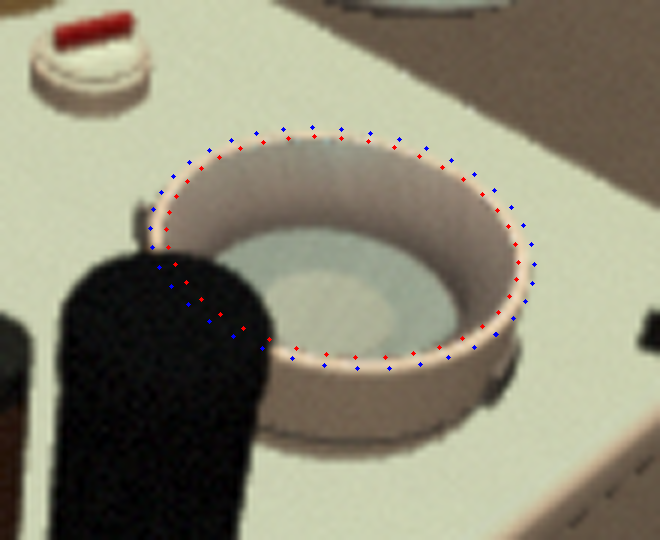

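```bash
python3 -m creep '{"xyz": [[0,0,5],[0,0,7],[0,0,6],[0,0,4],[0,0,2]], "spin": [0,0,0,0,0]}'; python3 -m creep '{"xyz": [[0,0,1.5],[0,0,1.5],[0,0,0]], "spin": [0,0,0]}'
```

```text
time_s: 28.4
ee_pos: [0.5482, 0.2064, 0.1215]
eef_rot: [-3.141, 0.0, 1.147]
force: [-0.4, -1.1, -2.9]
grip_width: 0.024
time_s: 28.78
ee_pos: [0.5482, 0.2064, 0.1188]
eef_rot: [-3.142, 0.0, 1.147]
force: [-0.4, -0.7, -2.7]
grip_width: 0.024
```

```bash
python3 -m creep '{"xyz": [[0,0,1],[0,0,0.5],[0,0,0]], "spin": [0,0,0]}'; python3 -m creep '{"xyz": [[0,0,0.7],[0,0,0],[0,0,0]], "spin": [0,0,0]}'
```

```text
time_s: 29.15
ee_pos: [0.5483, 0.2064, 0.1173]
eef_rot: [-3.142, -0.0, 1.147]
force: [0.2, -0.1, -2.1]
grip_width: 0.0241
time_s: 29.52
ee_pos: [0.5483, 0.2064, 0.1167]
eef_rot: [3.142, -0.0, 1.147]
force: [0.4, -0.2, -2.2]
grip_width: 0.0235
```

```bash
python3 -m creep '{"xyz": [[0,0,0.7],[0,0,0],[0,0,0]], "spin": [0,0,0]}'; python3 -m creep '{"xyz": [[0,0,0.7],[0,0,0],[0,0,0]], "spin": [0,0,0]}'; python3 -m creep '{"xyz": [[0,0,0.5],[0,0,0],[0,0,0]], "spin": [0,0,0]}'
```

```text
time_s: 29.9
ee_pos: [0.5481, 0.2066, 0.1162]
eef_rot: [-3.141, -0.0, 1.147]
force: [-5.9, 1.4, 2.8]
grip_width: 0.024
time_s: 30.28
ee_pos: [0.5479, 0.2068, 0.1159]
eef_rot: [-3.141, -0.0, 1.147]
force: [-9.0, 2.5, 7.2]
grip_width: 0.0238
time_s: 30.65
ee_pos: [0.5478, 0.2069, 0.1157]
eef_rot: [-3.141, -0.0, 1.147]
force: [-12.9, 2.8, 11.1]
grip_width: 0.0238
```

```bash
python3 -m creep '{"xyz": [[0,-1,0],[0,0,0],[0,0,0]], "spin": [0,0,0]}'; python3 -m creep '{"xyz": [[0,0,0.5],[0,0,0],[0,0,0]], "spin": [0,0,0]}'
```

```text
time_s: 31.02
ee_pos: [0.5472, 0.207, 0.1151]
eef_rot: [-3.141, -0.0, 1.147]
force: [-7.4, 2.2, 5.1]
grip_width: 0.0237
time_s: 31.4
ee_pos: [0.5471, 0.2071, 0.115]
eef_rot: [-3.141, -0.0, 1.147]
force: [-9.4, 1.1, 9.4]
grip_width: 0.023
```

```bash
python3 -m creep '{"xyz": [[0,-1.3,0],[0,0,0],[0,0,0]], "spin": [0,0,0]}'; python3 -m creep '{"xyz": [[0,0,0.5],[0,0,0],[0,0,0]], "spin": [0,0,0]}'
```

```text
time_s: 31.78
ee_pos: [0.5467, 0.2074, 0.115]
eef_rot: [3.14, -0.001, 1.147]
force: [-2.1, -0.1, 5.9]
grip_width: 0.0238
time_s: 32.15
ee_pos: [0.5469, 0.2074, 0.1149]
eef_rot: [3.14, -0.001, 1.147]
force: [-2.1, 0.0, 9.3]
grip_width: 0.0236
```

```bash
python3 -m creep '{"xyz": [[0,0,-0.8],[0,0,0]], "spin": [0,0]}'
python3 - <<'E'
from h import *
o=ctrl.get_obs()
im=ctrl.camera("scene");c=im[90:240,230:420]; c=cv2.resize(c[:,:,::-1],None,fx=4,fy=4,interpolation=cv2.INTER_CUBIC)
cv2.imwrite("pics/s16.png",c)
E
```

```text
time_s: 32.4
ee_pos: [0.5466, 0.2073, 0.1149]
eef_rot: [3.141, -0.001, 1.147]
force: [1.5, -0.2, 6.3]
grip_width: 0.0233
```

View pics/s16.png

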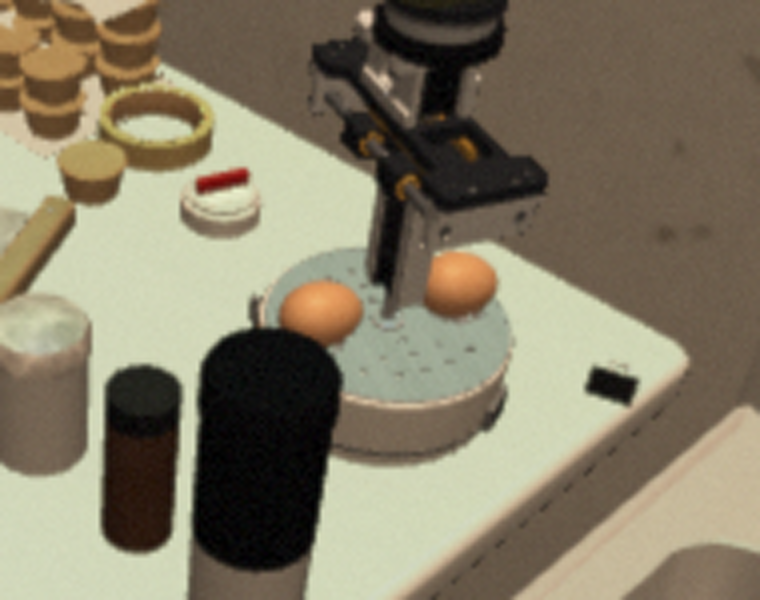

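The flange lies on the rim with both eggs in place. Next I release gently and back out upward.

```bash
python3 -m creep '{"xyz": [[0,0,-0.5],[0,0,0],[0,0,0]], "spin": [0,0,0]}' 28 ; python3 -m creep '{"xyz": [[0,0,0],[0,0,0],[0,0,0],[0,0,0]], "spin": [0,0,0,0]}' 42; python3 -m creep '{"xyz": [[0,0,-8],[0,0,-20],[0,0,-30],[0,0,-40],[0,0,-20]], "spin": [0,0,0,0,0]}'; python3 -m creep '{"xyz": [[-30,0,0],[-40,0,0],[-30,0,0],[0,0,0]], "spin": [0,0,0,0]}'
python3 - <<'E'
from h import *
o=ctrl.get_obs();m=ctrl.camera_model("wrist");im=np.ascontiguousarray(ctrl.camera("wrist"));cv2.imwrite("pics/w17.png",im[:,:,::-1])
print(o['ee_pos'],o['time_s'],o['force'])
E=[]
for b in blobs(eggmask(im),500):
    e=onz(m,b[0],.0885); print(b[0],b[1],b[2],e); 
for n in("top","scene"):
    c=ctrl.camera(n); cv2.imwrite(f"pics/{n}17.png",c[:,:,::-1])
    for b in blobs(eggmask(c),100): print(n,b[0],b[1],onz(ctrl.camera_model(n),b[0],.0885).round(4))
c=cv2.imread("pics/scene17.png")[90:240,230:420]; cv2.imwrite("pics/s17.png",cv2.resize(c,None,fx=4,fy=4,interpolation=cv2.INTER_CUBIC))
E
```

```text
time_s: 32.83
ee_pos: [0.5461, 0.2073, 0.1148]
eef_rot: [-3.141, 0.0, 1.147]
force: [0.3, -0.5, -0.4]
grip_width: 0.0283
time_s: 33.33
ee_pos: [0.5462, 0.2074, 0.115]
eef_rot: [-3.142, -0.0, 1.147]
force: [-0.1, 0.2, 0.8]
grip_width: 0.042
time_s: 33.95
ee_pos: [0.5466, 0.2075, 0.236]
eef_rot: [3.139, -0.002, 1.147]
force: [-0.0, -0.6, -0.2]
grip_width: 0.042
time_s: 34.45
ee_pos: [0.5048, 0.1151, 0.234]
eef_rot: [3.141, -0.001, 1.145]
force: [-0.2, -0.2, 0.5]
grip_width: 0.0416
[0.50479725 0.11510945 0.23400027] 34.45 [-0.24971841 -0.15498304  0.5490379 ]
[254.78  22.7 ] 1973 [232, 0, 47, 51] [0.56421189 0.24914135 0.0885    ]
[256.42 131.2 ] 1877 [236, 102, 42, 59] [0.52630996 0.16232475 0.0885    ]
top [361.07 315.82] 1889 [ 0.2095 -0.2307  0.0885]
scene [343.8  159.53] 210 [0.5638 0.2536 0.0885]
scene [310.   167.03] 222 [0.5246 0.1637 0.0885]
scene [107.25 203.54] 1197 [ 0.2988 -0.2838  0.0885]
scene [ 76.92 234.63] 109 [ 0.3418 -0.3777  0.0885]
scene [419.4  373.33] 200 [ 0.9931 -0.1098  0.0885]
```

View pics/w17.png

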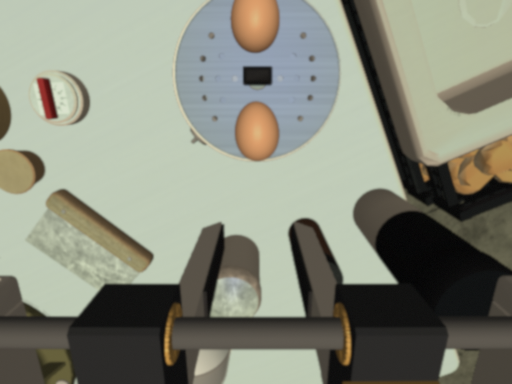

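View pics/s17.png

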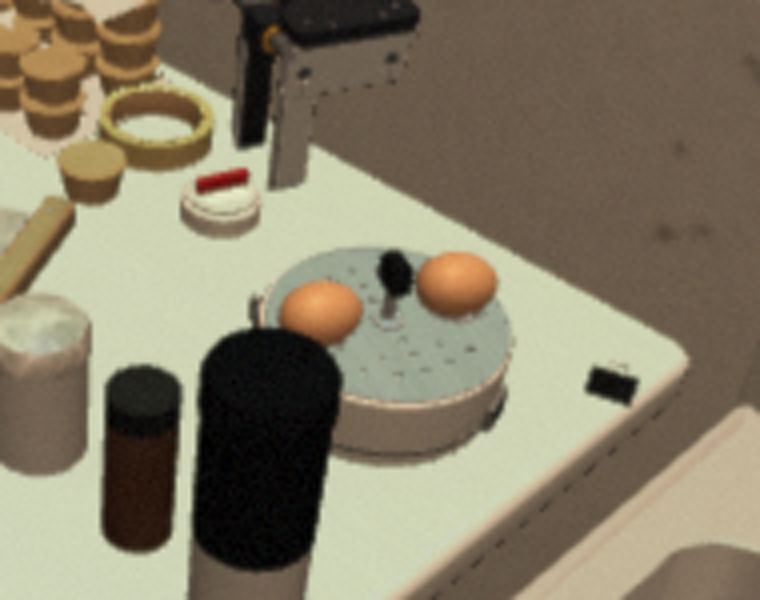

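View pics/scene17.png

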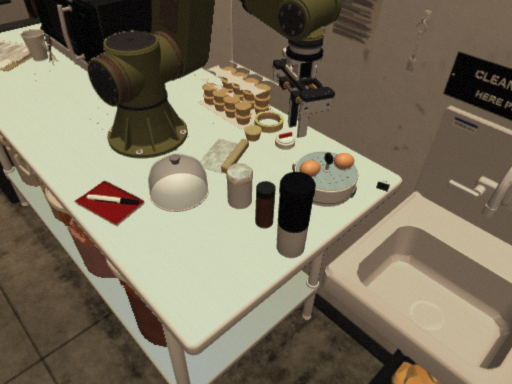

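```bash
python3 -m creep '{"xyz": [[30,0,0],[40,0,0],[20,0,0],[0,0,0],[0,0,0]], "spin": [0,0,0,0,0]}'
python3 - <<'E'
from h import *
o=ctrl.get_obs();m=ctrl.camera_model("wrist");im=np.ascontiguousarray(ctrl.camera("wrist"));cv2.imwrite("pics/w18.png",im[:,:,::-1])
print(o['ee_pos'],o['time_s'],o['force'])
for b in blobs(eggmask(im),500): print(b[0],b[1],b[2],onz(m,b[0],.0885))
h=cv2.cvtColor(cv2.GaussianBlur(im,(3,3),0),cv2.COLOR_RGB2HSV)
c=proj(m,[.5472,.206,.072])[0]
def circ(w):
    A=np.c_[2*w,np.ones(len(w))];s=np.linalg.lstsq(A,(w**2).sum(1),rcond=None)[0];r=np.sqrt(s[2]+s[:2]@s[:2]);return s[:2],2*r,np.abs(np.linalg.norm(w-s[:2],axis=1)-r)
for n,test,z in(("flange",lambda v:90<v[0]<130 and v[1]>25,.072),("rim",lambda v:v[0]<45 and v[1]>20,.070)):
    pts=[]
    for a in np.arange(0,6.28,.02):
        for r in np.arange(115,60,-.5):
            x=c[0]+r*np.cos(a);y=c[1]+r*np.sin(a)
            if 0<=x<511 and 0<=y<215 and test(h[int(round(y)),int(round(x))]): pts.append((x,y));break
    w=np.array([onz(m,p,z)[:2] for p in pts])
    for _ in range(5):
        s,d,e=circ(w); w=w[e<max(.001,2*np.median(e))]
    print(n,s.round(4),d.round(4),len(w),e.mean().round(5))
E
```

```text
time_s: 35.22
ee_pos: [0.5419, 0.198, 0.2329]
eef_rot: [-3.141, 0.0, 1.147]
force: [-0.0, 0.8, -0.0]
grip_width: 0.0421
[0.54185929 0.19804966 0.23289253] 35.225 [-0.03983252  0.80900123 -0.01019236]
[255.85 123.52] 1953 [235, 94, 43, 59] [0.56557825 0.25224526 0.0885    ]
[257.14 219.93] 1566 [238, 194, 40, 52] [0.52578441 0.16109763 0.0885    ]
flange [0.5496 0.2114] 0.1475 74 0.00024
rim [0.5619 0.1919] 0.2068 89 0.00084
```

View pics/w18.png

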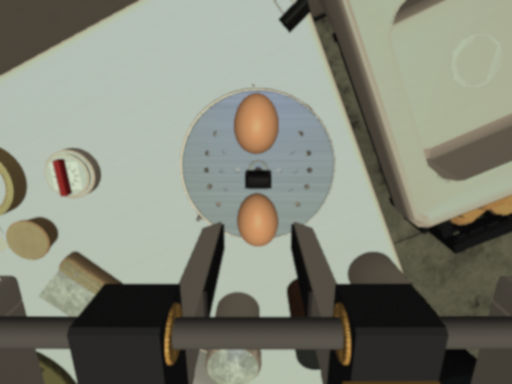

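```bash
python3 -c "
from station import ctrl
print(ctrl.hand_in())"
```

```text
the job is handed in; nothing more can be done
None
```

I handed the job in after about 35 of the 69 s. Both eggs lie in the rack's hollows, the rack is seated in the cooker, and the gripper has let go and backed clear. The hand-in gave no verdict.

**What I did:** I laid the table egg in the near hollow and the pan egg in the far one. Then I lifted the rack by its grip block, carried it above the mug and lowered it into the seat. The rack first touched about 2 mm off centre, with up to 13 N sideways. I shifted it until that force nearly vanished and the flange came to rest on the rim.

**What the last checks showed:**
- **Height:** the tool stopped at 0.115 m, which puts the underside at 54 mm if the grip did not slip. That is the fully home height.
- **Centring:** the midpoint of the eggs measured (0.5457, 0.2067), against a cooker axis of (0.547, 0.206). That is about 1.5 mm off, close to the camera accuracy.
- **Eggs:** they were 99.5 mm apart, where the hollows are 100 mm apart. Before the carry each sat within about 2 mm of its hollow's middle.
- **Other objects:** the mug, jar, shaker and timer look unmoved in the scene picture. I did not measure them again.

**What failed or disagreed:**
- **Final circle fits:** the fits of the flange and rim gave wrong diameters (147 mm and 207 mm, where 161 mm and 166 mm were expected), so I dropped them. That the flange is flat and concentric rests on the pictures and the tool height; I did not measure tilt.
- **Scene camera:** it put the eggs' midpoint at about (0.544, 0.209), 3 to 4 mm from the axis.
- **Top camera:** its first estimate of the cooker axis was about 4 mm off the wrist camera's. I used the wrist value, and the seating contact put the axis within about 2 mm of it.

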